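Set the burr gap of the windowsill coffee mill

ROBOT

A 6-joint arm with a two-finger parallel gripper is mounted at the origin on the work surface. World frame = base frame: x ahead of the robot, y to its left, z up, the work surface at z = 0. Lengths are in m, angles in rad, forces in N, time in s.
With the tool pointing down it reaches from about 0.275 to 0.825 m from the base axis. Payload 4.9 kg.
Tool frame: the origin (TCP) lies midway between the tips of the shut fingers; the grasp point (between the pads) lies 19 mm behind it (grip_point_offset is the distance from the TCP to the grasp point, in m); z points along the fingers, y is the line along which they close (so a half turn about z gives the same grasp; the last joint's range is limited). The gripper opens to 85 mm and grips with 20 to 120 N. Pads are 22 mm wide; open, the fingers measure 114 mm over their backs; the gripper's body (76 mm by 85 mm) begins 54 mm behind the grasp point. The pads swing forward as they close: fully open they stand 13 mm farther back than shut.
Start: joints at [1.016, 0.326, -0.193, 1.052, 0, 1.437], TCP at [0.225, 0.502, 0.231] pointing down, gripper open.
Joint ranges: [-2.65, 2.65], [-0.97, 1.79], [-1.3, 1.35], [-1.93, 2.1], [-1.47, 1.37], [-3.14, 3.14]. Speed limits (rad/s): [2.57, 2.57, 3.14, 3.14, 3.14, 3.14].

INTERFACE

Orientations are given as a rotation vector (axis times angle).
In Python, from cell import * gives the robot as it stands. Calls block until the motion is done:
- movep(position, orientation): joint-space move of the TCP to a pose.
- move_l(position, velocity=0.15, rot=None, until_force=None): straight line of the TCP; rot=None keeps the orientation; velocity is the mean speed in m/s. With until_force (N) it stops when the force on the tool has changed by that much, and returns True; else False.
- set_joints(angles): joint-space move.
- let_go() and grab(newtons=None): open the fingers fully, or close them until they stop; newtons is the grip in N (None keeps the last).
- sleep(seconds).
- ik(position, orientation): joint angles nearest the present ones, or None.
- get_state(): the state.
- grab_frame(name): name is "side" or "top" or "wrist"; returns a dict with "img" (480x640x3 uint8, red, green, blue), "fx", "fy", "cx", "cy" (pixels), "cam_to_world" (4x4, takes a point from camera to world coordinates); the wrist camera has in their place "T_tool_cam" (4x4, takes a point from camera to tool coordinates, whose origin is the TCP and whose axes are the flange's). Camera axes: x right, y down, z forward; pixel columns grow to the right and rows downward; lengths in m; the calibration is good to about 2 mm. The wrist camera is an equidistant fisheye: a pixel r from the principal point sees the ray r / f radians off the axis. A picture is of the moment at which its call begins: read the wrist's pose just before it. There is no depth.
A pose or a line that the arm cannot do raises MotionError and nothing moves.
- sign_off(): hands the job in; it is judged then, once.
Trained networks look in the newest picture that a camera, given by its name, has taken for a name from the list of things; names that differ only in an ending like _2 or _b are one class to them, and where a whole thing is asked for, a point or a joint stands for the part that bears it (a point fixed in the world has none). Each returns a list of dicts, best first, with "score" (0 to 1); they miss things now and then, are a little off and sometimes report something else, mostly with a low value. They report only what shows in the picture. A call takes as long as a camera call.
- spot_in(camera, name): "centre" ([column, row] in pixels, amid what is visible of it).
- silhouettes(camera, name): "mask" (480x640 bool, what is visible of it) and "centre" ([column, row] in pixels, amid what is visible of it).
- tip_of(camera, name): "centre" ([column, row] in pixels: a listed point, or the origin of a listed thing).
The state is a dict: "clock": time; "q": joint angles; "joint_velocities": joint speeds; "tau": joint torques, N m; "position": TCP position; "eef_rot": TCP orientation; "contact_force": force on the tool from outside, world axes, zero at the start; "wrist_torque": the same for the moment, N m; "finger_gap": opening from 0.0 (shut) to 1.0 (fully open); "grasp_force": force on a finger pad.
Only numpy, scipy, OpenCV 4.12 (cv2) and the standard library are available. Lean on these libraries where they do the work, as an engineer would, in place of code of your own. Each camera call takes 0.05 s, during which the arm holds its last target. There are 200 camera calls.

TASK

Set the grind on the coffee mill on the windowsill: turn the wing knob on its top clockwise (seen from above) until the burrs touch and it will go no further, then back it off by half a turn (180 degrees) from there and let go. Leave the other things on the sill where they stand.

Things in the scene. Friction and masses are not known exactly. Their poses are not given: they have to be found in the camera images.
- mill: Hand coffee mill, round grey and wooden body, fixed to the sill. Foot flange 140 mm across, body 100 mm across narrowing to 80 mm; a steel neck 48 mm across ends at 138 mm. A side crank (unused, fixed) reaches 122 mm from the axis along the mill's +x and 75 mm along +y, all below 115 mm height. Origin on the mill's upright axis at the sill, z up.
- knob: Grey plastic wing knob on top, turning about the mill's upright axis without rising; drag about 0.1 N m, stays where left. Origin on the axis at its underside, 140 mm above the sill; z up, x along the bar towards the stud. Lowest 10 mm: a disc 68 mm across. Clockwise from above (yaw falling) closes the burrs and ends at a hard stop; anticlockwise it is free for over a turn from there.
- knob_grip (a point): Point to grip: on the axis in the knob's grip bar, 34 mm above the knob's underside (174 mm above the sill), axes as the knob's. The bar is 84 mm long along x, 16 mm thick along y (the grasp width), its top 12 mm above this point, its foot on the disc 24 mm below it. The hub round its foot is not solid. A round stud 13 mm across, 8 mm high, on top (looks only) marks its +x end.
- burr (a joint): Gap in m between the burrs hidden in the mill: 0 when they touch (knob at its stop), growing 0.1 mm per full turn anticlockwise (a very fine thread), 0.05 mm at half a turn: too fine to read through the noise, so feel and count. The stop lies a quarter to three quarters of a turn clockwise from the start, at an unknown yaw; it shows only as torque rising well above the drag, or the knob no longer following.
- box: Bystander: shut white plastic box with a press-button, 72 x 97 x 44 mm, loose. Origin at the centre of its underside.
- strainer: Bystander: aluminium tea strainer lying with its round bowl (80 mm across, 30 mm high) and a straight handle, 155 mm long in all along its x, loose. Origin under the middle of its length.
- teapot_lid: Bystander: brown ceramic teapot lid with a knob, 92 mm across, 48 mm high, loose. Origin at the centre of its underside.
- bowl: Bystander: upturned glass dessert bowl, 114 mm across, 62 mm high, loose. Origin at the centre of its underside.

How it is judged:
By the outcome, as a careful person would: the job done as asked, in the order asked, and still so for the second after the job is handed in, with the robot touching nothing.
It also fails if it takes over 72 s, if anything falls off the work surface, if the arm or the gripper's body presses on something with over 40 N, if the wrist force passes 120 N, or if a joint passes its speed limit or range.

## Working session

There is one attempt and no reset: what is moved stays moved. The work goes in short steps, each a Python script; the robot and the scene stay as the last script left them, time stands still between calls to the robot, and variables do not carry over. Pictures are saved under pics/ and viewed, at most 10 in all, crops included, and the job is handed in when it is done.

```bash
mkdir -p pics; cat > h.py <<'E'
from cell import *
import numpy as np, cv2
from scipy.spatial.transform import Rotation as R
def ray(f,px):
    K=np.array([[f["fx"],0,f["cx"]],[0,f["fy"],f["cy"]],[0,0,1]])
    T=np.array(f["cam_to_world"]); d=T[:3,:3]@np.linalg.solve(K,[px[0],px[1],1]); return T[:3,3],d
def at_z(f,px,z):
    o,d=ray(f,px); return o+d*(z-o[2])/d[2]
E
python3 - <<'E'
from h import *
for c in ("top","side"):
    f=grab_frame(c); cv2.imwrite(f"pics/{c}0.png",f["img"][:,:,::-1])
    print(c,np.round(f["cam_to_world"],3).tolist(),f["fx"])
    for n,z in (("knob_grip",.174),("mill",0),("knob",.14),("box",0),("strainer",0),("teapot_lid",0),("bowl",0)):
        for r in tip_of(c,n)[:2]: print(n,r["score"],np.round(r["centre"],1),at_z(f,r["centre"],z).round(4))
s=get_state();print(s["clock"],s["eef_rot"],s["position"])
E
```

```text
top [[-0.022, -0.997, 0.078, 0.465], [-1.0, 0.023, 0.009, -0.008], [-0.011, -0.078, -0.997, 1.165], [0.0, 0.0, 0.0, 1.0]] 581.8992344619637
knob_grip 0.98 [362.7 229.5] [ 0.5675 -0.0769  0.174 ]
knob_grip 0.41 [471.9 185.4] [ 0.6392 -0.2664  0.174 ]
mill 0.76 [354.2 237.9] [ 0.5689 -0.0715  0.    ]
knob 0.61 [358.1 235.1] [ 0.5613 -0.0709  0.14  ]
box 0.62 [179.7 297.6] [0.4573 0.2803 0.    ]
box 0.35 [477.8 291.6] [ 0.4559 -0.3143  0.    ]
strainer 0.62 [159.3 211.8] [0.6312 0.321  0.    ]
teapot_lid 0.75 [471.  184.2] [ 0.6722 -0.3101  0.    ]
bowl 0.63 [479.7 288.4] [ 0.4622 -0.3184  0.    ]
side [[0.852, -0.386, 0.353, 0.186], [-0.523, -0.645, 0.557, -0.563], [0.012, -0.66, -0.752, 0.899], [0.0, 0.0, 0.0, 1.0]] 522.7166508599911
knob_grip 0.89 [353.8 244.2] [ 0.5612 -0.0735  0.174 ]
mill 0.59 [349. 298.] [ 0.5617 -0.0723  0.    ]
knob 0.65 [356.3 259.5] [ 0.5621 -0.0839  0.14  ]
box 0.73 [233.2 212.9] [ 0.46    0.2716 -0.    ]
strainer 0.96 [286.7 177.5] [0.6282 0.3148 0.    ]
teapot_lid 0.92 [467.3 366.8] [ 0.6666 -0.317   0.    ]
bowl 0.79 [374.2 425.9] [ 0.4524 -0.3176  0.    ]
0.8 [6.56143950e-01 3.07227345e+00 6.82310072e-05] [0.224675   0.50205492 0.231303  ]
```

```bash
python3 - <<'E'
import cv2
a=cv2.imread("pics/top0.png")[150:310,260:460];b=cv2.imread("pics/side0.png")[180:340,260:460]
cv2.imwrite("pics/c0.png",cv2.resize(cv2.hconcat([a,b]),(800,320),interpolation=cv2.INTER_CUBIC))
E
```

```text
(no output)
```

View pics/c0.png

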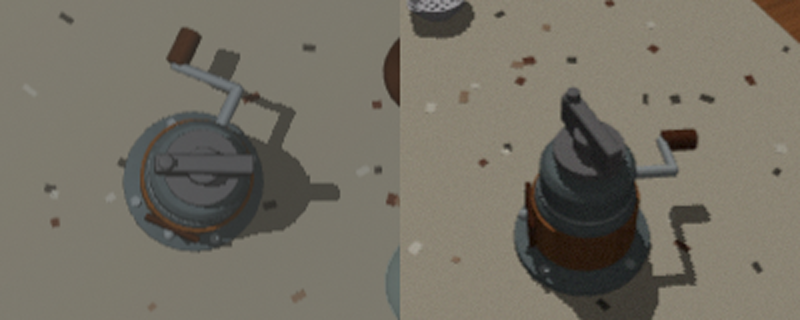

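The bar lies almost exactly along world y. The stud end is at top-picture pixel (337,231) and the far end at (386,231), so the knob yaw is about 89°. Next I go above it and take a close look.

```bash
cat >> h.py <<'E'
def rv(yaw):  # tool down, tool x along (cos yaw, sin yaw)
    c,s=np.cos(yaw),np.sin(yaw)
    return R.from_matrix(np.array([[c,s,0],[s,-c,0],[0,0,-1]])).as_rotvec()
def fish(f,px,T_wt,z):
    d=np.array([(px[0]-f["cx"])/f["fx"],(px[1]-f["cy"])/f["fy"]]); th=np.linalg.norm(d)
    v=np.array([*(d/th*np.sin(th)),np.cos(th)]); T=T_wt@np.array(f["T_tool_cam"])
    o=T[:3,3]; v=T[:3,:3]@v; return o+v*(z-o[2])/v[2]
def T_now():
    s=get_state();T=np.eye(4);T[:3,:3]=R.from_rotvec(s["eef_rot"]).as_matrix();T[:3,3]=s["position"];return T
E
python3 - <<'E'
from h import *
for y in (89,-91):
    q=ik([.564,-.075,.28],rv(np.radians(y))); print(y,q)
yaw=min((89,-91),key=lambda y:-1 if ik([.564,-.075,.28],rv(np.radians(y)))is not None and y==89 else 0)
movep([.564,-.075,.28],rv(np.radians(yaw)))
T=T_now(); f=grab_frame("wrist"); cv2.imwrite("pics/w0.png",f["img"][:,:,::-1])
for n,z in (("knob_grip",.174),("knob",.14),("mill",0)):
    for r in tip_of("wrist",n)[:2]: print(n,r["score"],np.round(r["centre"],1),fish(f,r["centre"],T,z).round(4))
m=silhouettes("wrist","knob_grip"); print([ (r["score"],np.round(r["centre"])) for r in m])
s=get_state();print(s["clock"],s["q"],s["wrist_torque"],f["T_tool_cam"])
E
```

```text
89 [-0.26192434  0.33568056 -0.05352648  1.18158928  0.          1.32632528]
-91 [-0.26192434  0.33568056 -0.05352648  1.18158928  0.         -1.81526737]
knob_grip 0.72 [313.4 244.1] [ 0.5615 -0.0761  0.174 ]
knob 0.8 [313.6 230.4] [ 0.5615 -0.0744  0.14  ]
mill 0.74 [315.5 201.5] [ 0.5627 -0.0734 -0.    ]
[(0.96, array([313., 236.]))]
3.4333 [-2.60962314e-01  3.35640246e-01 -5.36122814e-02  1.18157704e+00
  7.12523165e-05  1.32630467e+00] [-0.01713651  0.00280459  0.00741007] [[-9.37354303e-04 -9.64497121e-01 -2.64091700e-01  6.67860834e-02]
 [ 9.99999378e-01 -1.06354435e-03  3.34852428e-04 -5.05845094e-04]
 [-6.03837439e-04 -2.64091222e-01  9.64497518e-01 -1.43103450e-01]
 [ 0.00000000e+00  0.00000000e+00  0.00000000e+00  1.00000000e+00]]
```

View pics/w0.png

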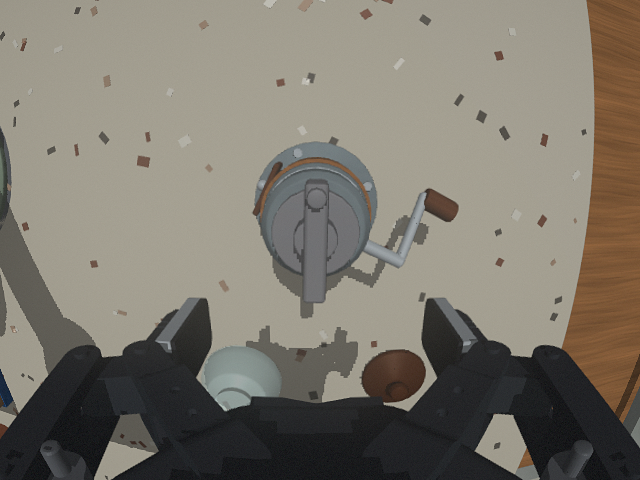

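The wrist picture shows the bar upright from about (315,190), the stud end, to (315,300). It is clear of the fingers, and the axis is at about (0.5615, -0.0755). Clockwise means q6 rising, so I grasp at q6 ≈ -1.8. That leaves 280° of travel for a single grip.

```bash
python3 - <<'E'
from h import *
p=[.5615,-.0755]
r=rv(np.radians(-91))
movep([*p,.24],r)
f0=get_state()
print(move_l([*p,.157],.08,until_force=12))
print(get_state()["position"])
grab(50); s=get_state()
print(s["clock"],s["position"],s["q"],s["finger_gap"],s["grasp_force"],s["contact_force"],s["wrist_torque"],"before",f0["contact_force"],f0["wrist_torque"])
E
```

```text
False
[ 0.56195293 -0.07563573  0.15759612]
7.9 [ 0.56280231 -0.07551627  0.1574189 ] [-2.63765601e-01  4.15375130e-01 -2.58935604e-01  8.94012419e-01
  7.51043931e-04 -1.81719810e+00] 0.17836749567571597 52.14949607849121 [ 4.77685383  1.00184039 -0.80851105] [ 0.14680182 -0.79820591 -0.02900917] before [ 0.20556922 -0.28099207  0.22932082] [ 0.00562473 -0.03466853 -0.02020846]
```

```bash
python3 - <<'E'
from h import *
move_l([.5630,-.0755,.157],.05)
s=get_state(); print(s["contact_force"],s["wrist_torque"],s["clock"])
q=np.array(s["q"]); q6=q[5]; tr=[]
for i in range(20):
    q6+=np.radians(4); q[5]=q6; set_joints(q); s=get_state()
    tr.append((round(np.degrees(q6)),round(np.degrees(s["q"][5]),1),*np.round(s["wrist_torque"],2),*np.round(s["contact_force"],1),round(s["clock"],2)))
    if abs(s["wrist_torque"][2])>.4: break
for t in tr[::3]+[tr[-1]]: print(*t)
E
```

```text
[0.53821907 0.76188427 5.18674176] [ 0.11652194  0.16440029 -0.02867665] 8.15
-100 -100.2 0.11 0.03 -0.07 1.5 0.2 4.2 8.4
-88 -88.2 0.27 0.35 -0.04 -0.5 0.5 4.3 9.15
-76 -76.2 0.34 0.54 -0.1 -1.5 1.6 5.4 9.9
-64 -64.2 0.42 0.65 -0.1 -3.1 0.9 5.5 10.65
-52 -52.2 0.55 0.73 -0.07 -2.7 1.8 6.4 11.4
-40 -40.2 0.59 0.69 -0.07 -3.1 1.7 6.3 12.15
-28 -28.2 0.74 0.71 -0.11 -3.2 2.9 6.6 12.9
-24 -24.2 0.79 0.73 -0.1 -3.3 2.9 6.4 13.15
```

```bash
python3 - <<'E'
from h import *
s=get_state(); q=np.array(s["q"]); q6=np.radians(-24); tr=[]
step=4
while q6+np.radians(step)<3.1:
    q6+=np.radians(step); q[5]=q6; set_joints(q); s=get_state(); tz=s["wrist_torque"][2]
    tr.append((round(np.degrees(q6),1),round(np.degrees(s["q"][5]),2),*np.round(s["wrist_torque"],3),*np.round(s["contact_force"],1),round(s["finger_gap"],4),round(s["clock"],2)))
    if tz<-.2: step=1
    if tz<-.5: break
for t in tr[:-10:5]+tr[-10:]: print(*t)
E
```

```text
-20.0 -20.17 0.35 0.317 -0.144 -1.8 1.6 4.4 0.1795 13.4
-0.0 -0.2 0.699 0.285 -0.099 -0.9 3.7 4.8 0.1787 14.65
20.0 19.74 1.185 -0.002 -0.061 -0.1 5.3 5.2 0.1725 15.9
40.0 39.74 1.31 -0.142 -0.119 0.2 6.8 3.7 0.1753 17.15
60.0 59.78 2.294 0.318 2.567 -0.7 9.5 9.4 0.1802 18.4
80.0 77.92 1.104 0.785 14.789 -2.1 3.1 11.1 0.1807 19.65
100.0 92.2 -0.28 1.095 27.893 -3.4 -4.2 12.4 0.1919 20.9
120.0 92.5 -0.256 1.118 27.951 -3.0 -4.5 11.8 0.1922 22.15
140.0 92.78 -0.267 1.057 28.018 -3.9 -3.9 12.4 0.1938 23.4
144.0 92.84 -0.295 1.179 28.011 -3.7 -4.0 12.1 0.194 23.65
148.0 92.9 -0.218 1.102 27.984 -4.3 -3.9 12.6 0.193 23.9
152.0 92.96 -0.223 1.135 27.933 -3.5 -4.2 12.2 0.1921 24.15
156.0 93.01 -0.218 1.134 27.955 -3.6 -4.9 12.0 0.1971 24.4
160.0 93.07 -0.239 1.146 28.016 -3.2 -5.1 12.6 0.1948 24.65
164.0 93.13 -0.242 1.098 27.99 -3.4 -3.8 12.0 0.1904 24.9
168.0 93.18 -0.27 1.086 27.955 -3.3 -4.0 12.6 0.1872 25.15
172.0 93.24 -0.251 1.146 27.998 -3.7 -4.0 11.1 0.19 25.4
176.0 93.29 -0.244 1.149 28.007 -3.9 -4.0 12.9 0.192 25.65
```

The reaction torque came out with the opposite sign to the one my check assumed, so the loop drove on against the stop, which lies between q6 = 40° and 60°. I'll unload gently while logging, then see what the knob did.

```bash
python3 - <<'E'
from h import *
q=np.array(get_state()["q"]); tr=[]
q0=ik([.5630,-.0755,.157],rv(np.radians(-91))); q[:5]=q0[:5]
for d in (94,85,76,68,62,58,55,52,50,48,46):
    q[5]=np.radians(d); set_joints(q); s=get_state()
    print(d,round(np.degrees(s["q"][5]),2),np.round(s["wrist_torque"],3),np.round(s["contact_force"],1),round(s["finger_gap"],4),round(s["clock"],2))
    if abs(s["wrist_torque"][2])<.25: break
f=grab_frame("wrist"); cv2.imwrite("pics/w1.png",f["img"][:,:,::-1])
E
```

```text
94 90.39 [ 0.663  1.699 24.732] [-6.5  0.5 15.6] 0.1909 26.94
85 82.53 [ 1.383  1.507 17.202] [-5.4  3.2 16.1] 0.1892 27.22
76 74.53 [ 2.009  1.258 10.666] [-5.   6.6 15.9] 0.1854 27.49
68 67.28 [2.467 1.053 5.763] [-3.7 11.4 14.4] 0.1902 27.75
62 61.76 [2.795 0.945 2.654] [-3.5 12.3 13.9] 0.1914 28.0
58 57.67 [ 1.388 -0.323  3.162] [-0.5  8.9  6.5] 0.1841 28.25
55 54.88 [ 1.551 -0.436  1.768] [-0.9  9.9  6.7] 0.1835 28.5
52 52.03 [ 1.685 -0.277  0.839] [0.2 9.8 6.6] 0.1859 28.75
50 50.09 [ 1.668 -0.292  0.401] [0.8 8.6 6.4] 0.1834 29.0
48 48.15 [ 1.606 -0.201  0.068] [0.3 9.7 7. ] 0.1718 29.25
```

View pics/w1.png

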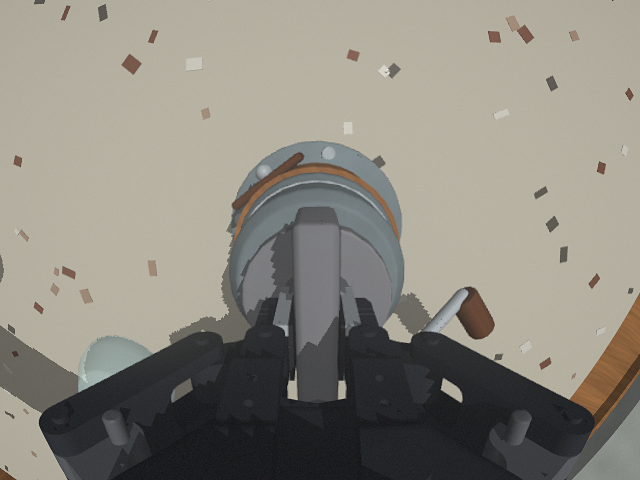

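The bar is still in line with the pads, from (316,210) to (316,400), and unloading was elastic with zero torque near q6 = 48°. I'll shift 1.5 mm to relieve the side force, then feel the stop again gently to fix its angle.

```bash
python3 - <<'E'
from h import *
s=get_state(); q=ik([.5630,-.0740,.157],s["eef_rot"])
def go(d):
    q[5]=np.radians(d); set_joints(q); s=get_state()
    print(round(d,1),round(np.degrees(s["q"][5]),2),np.round(s["wrist_torque"],3),np.round(s["contact_force"],1),round(s["clock"],2)); return s["wrist_torque"][2]
for d in (44,40,36): go(d)
for d in (39,42,43.5,45,46.5,48,49.5,51,52.5,54):
    if go(d)>.7: break
E
```

```text
44 44.14 [ 0.793 -0.195  0.084] [0.1 6.  6. ] 29.55
40 40.14 [ 0.797 -0.179  0.134] [-1.   6.1  5.9] 29.8
36 36.14 [ 0.832 -0.144  0.129] [0.5 4.6 6.3] 30.05
39 39.19 [ 0.84  -0.13  -0.142] [0.1 6.2 5.4] 30.3
42 42.19 [ 0.842 -0.151 -0.094] [0.4 5.2 5.6] 30.55
43.5 43.68 [ 0.834 -0.198 -0.042] [0.  5.4 6.9] 30.8
45 45.18 [ 0.804 -0.168 -0.048] [0.1 6.5 7.2] 31.05
46.5 46.68 [ 0.822 -0.168 -0.05 ] [0.1 5.3 6.4] 31.3
48 48.18 [ 0.865 -0.118 -0.13 ] [0.2 5.8 5.7] 31.55
49.5 49.56 [ 0.854 -0.142  0.714] [0.1 4.7 6.2] 31.8
```

The stop is at q6 ≈ 48.3°: torque is free up to 48.2° and jumps to 0.71 N m at 49.5°. Now I back off 180°, to q6 ≈ -131.7°.

```bash
python3 - <<'E'
from h import *
s=get_state(); q=ik([.5630,-.0730,.157],s["eef_rot"])
for d in list(np.arange(40,-131,-10))+[-131.7]:
    q[5]=np.radians(d); set_joints(q); s=get_state()
    if d in(40,0,-50,-90,-100,-131.7): print(d,round(np.degrees(s["q"][5]),2),np.round(s["wrist_torque"],3),np.round(s["contact_force"],1),round(s["clock"],2))
sleep(.3); s=get_state(); print(np.degrees(s["q"][5]),s["wrist_torque"],s["contact_force"],s["finger_gap"],s["position"])
f=grab_frame("wrist"); cv2.imwrite("pics/w2.png",f["img"][:,:,::-1])
print(s["clock"])
E
```

```text
40 40.14 [ 0.357 -0.06   0.074] [-0.5  2.7  5.4] 32.08
0 0.14 [ 0.34  -0.136  0.09 ] [-0.6  2.1  6.2] 33.25
-50 -49.86 [ 0.411 -0.054  0.092] [0.  1.1 6.2] 34.71
-90 -89.86 [ 0.369 -0.076  0.087] [0.9 0.2 5.1] 35.88
-100 -99.86 [ 0.399 -0.083  0.115] [0.2 0.3 5.9] 36.17
-131.7 -131.55 [ 0.351 -0.028  0.111] [1.8 1.  5.3] 37.29
-131.548609385541 [ 0.38586161 -0.06665234  0.13625405] [1.57978558 0.45453816 5.08894845] 0.1798552179235976 [ 0.56321226 -0.07474113  0.15731864]
37.5917
```

View pics/w2.png

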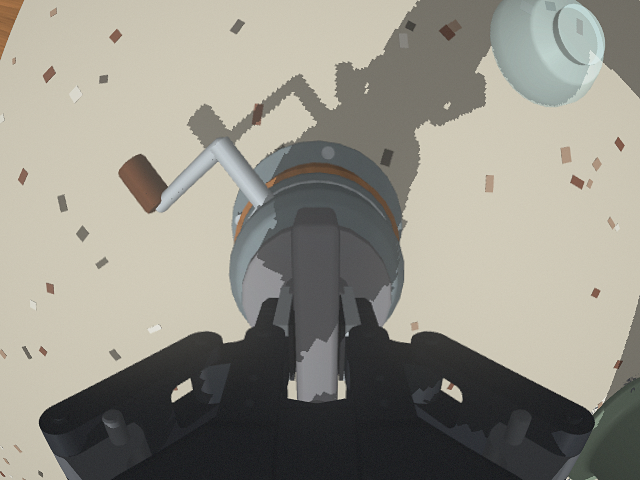

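The bar sits in the pads as before, from (316,210) to (316,400), and the crank shows exactly half a turn round. I release, lift off and check.

```bash
python3 - <<'E'
from h import *
let_go()
move_l([.5632,-.0747,.26],.1)
T=T_now(); s=get_state(); f=grab_frame("wrist"); cv2.imwrite("pics/w3.png",f["img"][:,:,::-1])
print(s["clock"],s["contact_force"],s["eef_rot"])
movep([.3,.15,.35],rv(np.radians(180))) 
f=grab_frame("top")
for n in ("box","strainer","teapot_lid","bowl"): print(n,[np.round(r["centre"]) for r in tip_of("top",n)[:1]])
print(get_state()["clock"])
E
```

```text
39.5083 [ 0.11532695 -0.47091037  0.36134822] [-2.67315462  1.64559265  0.00348488]
box [array([179., 296.])]
strainer [array([160., 212.])]
teapot_lid [array([474., 185.])]
bowl [array([480., 289.])]
41.9833
```

View pics/w3.png

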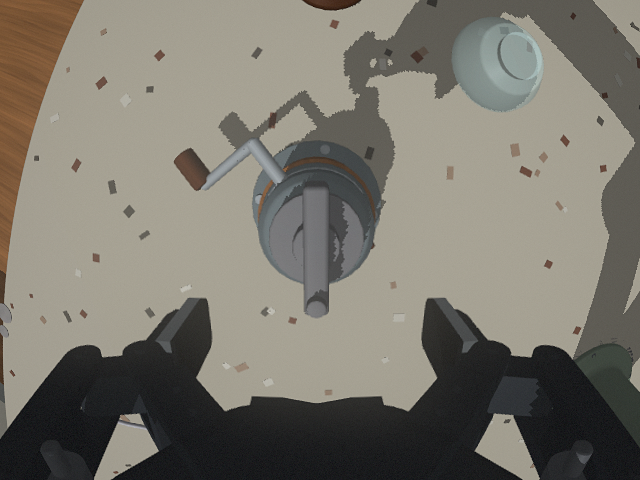

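The bar runs straight up the picture, from (316,185) to the stud at (316,308). It stayed in line with the gripper after release, and the other things have not moved.

```bash
python3 -c "
from cell import *
print(sign_off())"
```

```text
the job is handed in; nothing more can be done
None
```

I turned the knob clockwise to its stop, backed it off 180°, released it and handed the job in at about 42 s with the other things unmoved; on the first approach a sign error in my torque check pressed the knob against the stop with about 28 N m, so I unloaded it and felt the stop again gently before backing off.

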